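# Find the high side of a bent spindle in V-blocks

## Robot

A 6-joint arm with a two-finger parallel gripper is mounted at the origin on a cart in front of the work surface, level with it; the furniture and walls round the work are solid. World frame = base frame: x ahead of the robot, y to its left, z up, the work surface at z = 0. Lengths are in m, angles in rad, forces in N, time in s.
With the tool pointing down it reaches from about 0.375 to 0.9 m from the base axis. Payload 3.1 kg.
Tool frame: the origin (TCP) lies midway between the tips of the shut fingers; the grasp point (between the pads) lies 19 mm behind it; z points along the fingers, y is the line along which they close (so a half turn about z gives the same grasp; the last joint's range is limited). The gripper opens to 85 mm and grips with 20 to 120 N. Pads are 22 mm wide; open, the fingers measure 114 mm over their backs; the gripper's body (76 mm by 85 mm) begins 54 mm behind the grasp point. The pads swing forward as they close: fully open they stand 13 mm farther back than shut.
Start: joints at [0.968, 0.527, 1.433, -0, 1.181, -0.178], TCP at [0.258, 0.569, 0.231] pointing down, gripper open.
Joint ranges: [-3.08, 3.08], [-0.75, 2.2], [0.22, 2.44], [-1.43, 4.57], [0, 2.65], [-2.85, 2.85]. Speed limits (rad/s): [2.79, 2.79, 3.14, 3.14, 3.14, 3.14].

## Interface

Orientations are given as a rotation vector (axis times angle).
In Python, from plant import manip gives the robot as it stands. Calls block until the motion is done:
- manip.move_ptp(position, orientation): joint-space move of the TCP to a pose.
- manip.move_linear(position, rot=None, feed=0.15, f_stop=None): straight line of the TCP; rot=None keeps the orientation; feed is the mean speed in m/s. With f_stop (N) it stops when the force on the tool has changed by that much, and returns True; else False.
- manip.goto_joints(angles): joint-space move.
- manip.gripper_to(opening, force=None): finger opening in m; force is the grip in N (None keeps the last); returns when the fingers have stopped.
- manip.hold(seconds).
- manip.inverse_kinematics(position, orientation): joint angles nearest the present ones, or None.
- manip.state(): the state.
- manip.snapshot(name): name is "scene" or "side" or "wrist"; returns the picture (420x560x3 uint8, red, green, blue); there is no depth.
- manip.camera_model(name): a dict with "intrinsics" (3x3 intrinsics, pixels), "origin" and "attitude" of the camera in the world. Camera axes: x right, y up, looking along -z (the intrinsics and any distortion apply to the point x, -y, -z); pixel columns grow to the right and rows downward; lengths in m; the calibration is good to about 2 mm. A picture is of the moment at which its call begins: read the wrist's pose just before it. camera_model takes no time and is no camera call; for the wrist camera it gives the pose at the moment of the call.
A pose or a line that the arm cannot do raises manip.PlanningError and nothing moves.
- manip.finish_job(): hands the job in; it is judged then, once.
Trained networks look in the newest picture that a camera, given by its name, has taken for a name from the list of things; names that differ only in an ending like _2 or _b are one class to them, and where a whole thing is asked for, a point or a joint stands for the part that bears it (a point fixed in the world has none). Each returns a list of dicts, best first, with "conf" (0 to 1); they miss things now and then, are a little off and sometimes report something else, mostly with a low value. They report only what shows in the picture. A call takes as long as a camera call.
- manip.trace(camera, label): "mask" (420x560 bool, what is visible of it).
- manip.mark_of(camera, label): "point" ([x, y, z] in m, in world coordinates, good to about 4 mm: a listed point, or the origin of a listed thing).
The state is a dict: "time_s": time; "qpos": joint angles; "joint_vel": joint speeds; "effort": joint torques, N m; "tcp_pos": TCP position; "tool_rot": TCP orientation; "force": force on the tool from outside, world axes, zero at the start; "torque": the same for the moment, N m; "grip_width": finger opening in m; "gripper_force": force on a finger pad.
Only numpy, scipy, OpenCV 4.12 (cv2) and the standard library are available. Lean on these libraries where they do the work, as an engineer would, in place of code of your own. Each camera call takes 0.05 s, during which the arm holds its last target. There are 200 camera calls.

## Task

This belt-tensioner spindle is bent and is going to the straightening press. Push the indicator down its column by the black knob until the plunger rests on the spindle and the needle stands about straight up, then turn the spindle in its V-blocks by the four-arm handle, gently so that it stays seated, until you have found where it runs highest, and leave it lying with its high side up under the plunger. Do not run the plunger to the end of its travel, and leave the other things on the table alone.

Things in the scene. Friction and masses are not known exactly. Their poses are not given: they have to be found in the camera images.
- bench: Fixed steel bench: plate 140 x 246 x 14 mm, two 90-degree V-blocks (60 x 36 mm, tops at 74 mm) centred at its y = -70 and +70 mm, and a 20 mm column at x = 60 mm (top at 216 mm) carrying the indicator. Origin on the table under the middle of the spindle's axis; y along the spindle (handle at -y), x away from the robot, z up. Its place and yaw vary.
- lowering_knob (a point): Centre of the top face of the upright black knob (22 mm diameter, 28 mm tall) on the indicator carriage, at bench x = 30, y = 0 mm between dial and column. Pushed down (about 5 N) it slides carriage, dial and plunger down the column; lifting it takes about 12 N. Drag makes it stay where it is left.
- carriage (a joint): Height of the indicator carriage on its column: 0 at the top, grows as it slides down, at most 0.050 m. Starts at 0 to 0.012.
- needle (a joint): Dial reading in rad: 0 with the plunger out (needle almost straight down); turns clockwise seen from the robot, 0.4 rad per mm that the plunger is pushed in; 3.0 is straight up (7.5 mm, half travel), 6.0 the end of travel (15 mm). White dial, 53 mm, facing the robot; ticks every 0.2 rad, every fifth long, one of them straight up.
- plunger: Sprung plunger (1.2 to 1.5 N, 15 mm travel) standing upright below the dial, over the spindle's middle, at bench x = 0, y = 0. Origin at the lowest point of its 6 mm ball tip, 108 mm below the knob's top when fully out. The bend of the spindle makes it rise and fall by 5 mm in one turn, as a sine of the angle.
- spindle: Loose steel spindle, 20 mm diameter, 260 mm long, 0.75 kg, lying level in the oiled V-blocks, axis 72 mm above the table. Origin on the axis in the handle's hub, at bench y = -140 mm; y axis along it, parallel to bench y. Its middle, under the plunger, is bent 2.5 mm to one side; which side is unmarked and unrelated to the handle. Friction holds it at any angle.
- handle_centre (a point): Middle of the four-arm handle, fixed on the spindle at its origin; turns with it. Arms lie along this frame's +z, +x, -z and -x (y along the spindle): 9.6 mm rods ending in black grips 14 mm thick, 31 to 62 mm from the axis. Turning takes about 0.5 N at an arm's end. It overhangs the V-block by 52 mm: pressed down hard, it tips the spindle out.
- caliper: Digital caliper lying left of the bench, 228 mm long. Origin under its middle.
- bin_clips: Open blue parts bin 130 x 107 x 63 mm, left of the bench. Origin under its middle.
- wash_bottle: White wash bottle, 185 mm tall, right of the bench. Origin under its middle.
- marker_black: Marker pen with black cap, 130 mm long, lying right of the bench. Origin under its middle.
- frame_post (a point): Foot of the upright aluminium post of the line frame, 40 mm square, 1.5 m tall, at the far edge of the table left of the bench; fixed. Keep the arm and gripper clear of it.

How it is judged:
By the outcome, as a careful person would: the job done as asked, in the order asked, and still so for the second after the job is handed in, with the robot touching nothing.
It also fails if it takes over 72 s, if anything falls off the work surface, if the arm or the gripper's body presses on something with over 40 N, if the wrist force passes 120 N, or if a joint passes its speed limit or range.

## Working session

There is one attempt and no reset: what is moved stays moved. The work goes in short steps, each a Python script; the robot and the scene stay as the last script left them, time stands still between calls to the robot, and variables do not carry over. Pictures are saved under pics/ and viewed, at most 10 in all, crops included, and the job is handed in when it is done.

```bash
ls; mkdir -p pics
python3 - <<'E'
from plant import manip
import cv2,numpy as np
s=manip.state();print(s['time_s'],s['tcp_pos'],s['tool_rot'])
ims=[]
for c in("scene","side"):
    im=manip.snapshot(c);cv2.imwrite(f'pics/{c}0.png',im[:,:,::-1])
    m=manip.camera_model(c);print(c,np.round(m['origin'],3),np.round(m['attitude'],3).tolist(),np.round(m['intrinsics'],1).tolist(),[k for k in m])
    for l in("bench","lowering_knob","handle_centre","plunger","spindle","frame_post","wash_bottle","bin_clips"):
        print(l,[(np.round(d['point'],3).tolist(),round(d['conf'],2)) for d in manip.mark_of(c,l)[:2]])
print(manip.state()['time_s'])
E
```

```text
pics
0.0 [0.25712953 0.56886516 0.2302947 ] [-0.6621439  -3.07013916  0.00320877]
scene [-0.466 -0.774  1.158] [0.788, -0.422, -0.909] [[461.1, 0.0, 269.5], [0.0, 461.1, 212.8], [0.0, 0.0, 1.0]] ['intrinsics', 'origin', 'attitude']
bench [([0.492, -0.088, 0.003], 0.93), ([0.399, 0.278, -0.002], 0.23)]
lowering_knob [([0.523, -0.088, 0.213], 0.83)]
handle_centre [([0.493, -0.227, 0.071], 0.79)]
plunger []
spindle [([0.493, -0.228, 0.071], 0.78)]
frame_post []
wash_bottle [([0.549, -0.465, 0.005], 0.73)]
bin_clips [([0.505, 0.325, -0.004], 0.91)]
side [ 0.09  -0.879  0.924] [0.838, -0.225, -0.449] [[440.8, 0.0, 282.7], [0.0, 440.8, 206.9], [0.0, 0.0, 1.0]] ['intrinsics', 'origin', 'attitude']
bench [([0.495, -0.091, -0.002], 0.8)]
lowering_knob [([0.522, -0.09, 0.212], 0.67)]
handle_centre []
plunger [([0.548, -0.465, -0.001], 0.25)]
spindle [([0.495, -0.229, 0.072], 0.59)]
frame_post [([0.494, -0.226, 0.072], 0.64)]
wash_bottle [([0.549, -0.463, -0.001], 0.88)]
bin_clips [([0.505, 0.33, -0.003], 0.74), ([0.399, 0.272, -0.002], 0.43)]
0.9
```

View pics/scene0.png

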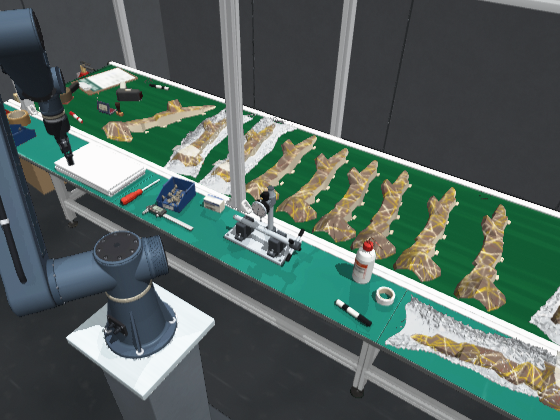

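View pics/side0.png

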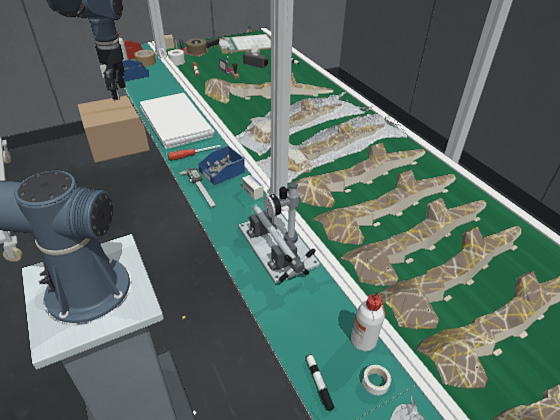

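Bench sits at about (0.494, -0.089) with yaw near 0. The scene camera shows the handle on the right, and the post foot at about px (238,203). Next I'll get the wrist camera geometry and the post position.

```bash
cat > h.py <<'E'
from plant import manip
import cv2,numpy as np
from scipy.spatial.transform import Rotation as R
def ray(c,uv,m=None):
    m=m or manip.camera_model(c);K=np.array(m['intrinsics'])
    d=np.linalg.inv(K)@[uv[0],uv[1],1];d=R.from_rotvec(m['attitude']).apply([d[0],-d[1],-d[2]])
    return np.array(m['origin']),d
def project(m,P):
    p=R.from_rotvec(m['attitude']).inv().apply(np.array(P)-m['origin']);q=np.array(m['intrinsics'])@[p[0],-p[1],-p[2]];return q[:2]/q[2]
def save(c,n):
    im=manip.snapshot(c);cv2.imwrite(f'pics/{n}.png',im[:,:,::-1]);return im
DOWN=R.from_rotvec([0,-np.pi,0])
def S():
    s=manip.state();return s['time_s'],np.round(s['tcp_pos'],4),np.round(s['force'],2)
E
python3 - <<'E'
from h import *
s=manip.state();m=manip.camera_model('wrist');Rt=R.from_rotvec(s['tool_rot'])
print('cam in tool',Rt.inv().apply(np.array(m['origin'])-s['tcp_pos']));print((Rt.inv()*R.from_rotvec(m['attitude'])).as_matrix().round(3),m['intrinsics'])
o,d=ray('scene',(238,203));print('post',o-d*o[2]/d[2])
o,d=ray('side',(281,190));print('post side',o-d*o[2]/d[2])
c=cv2.imread('pics/scene0.png')[170:270,210:310];e=cv2.imread('pics/side0.png')[180:290,230:330][:100]
cv2.imwrite('pics/crop0.png',cv2.resize(np.hstack([c,e]),None,fx=4,fy=4,interpolation=cv2.INTER_CUBIC))
E
```

```text
cam in tool [ 0.07438467  0.00110393 -0.14187178]
[[-0.     0.957  0.291]
 [ 1.     0.001 -0.001]
 [-0.001  0.291 -0.957]] [[362.62642519   0.         276.88743915]
 [  0.         362.62642519 210.19815092]
 [  0.           0.           1.        ]]
post [0.63100462 0.1155567  0.        ]
post side [0.64184553 0.14170035 0.        ]
```

View pics/crop0.png

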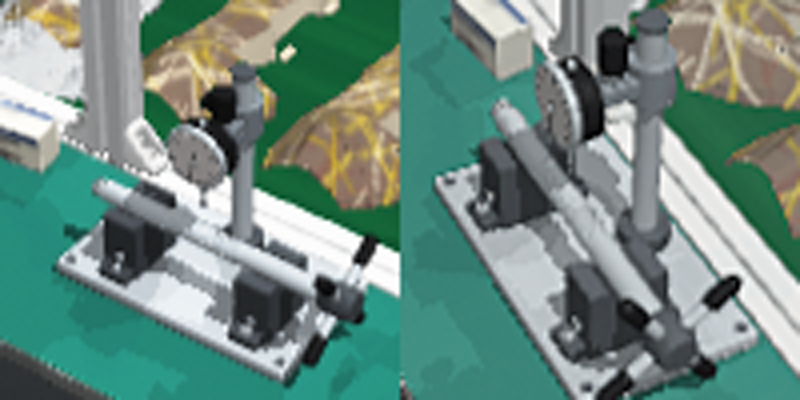

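```bash
cat >> h.py <<'E'
def tilt(t):  # tool z=(sin t,0,-cos t), closing along y, camera on robot side
    t=np.deg2rad(t);z=np.array([np.sin(t),0,-np.cos(t)]);y=np.array([0,1.,0]);return R.from_matrix(np.c_[np.cross(y,z),y,z]).as_rotvec()
E
python3 - <<'E'
from h import *
print('tool x',R.from_rotvec(tilt(45)).as_matrix().round(2).tolist())
rv=tilt(45)
for p in([.50,-.089,.26],[.529,-.089,.225],[.529,-.089,.185]): print(manip.inverse_kinematics(p,rv))
manip.gripper_to(0.0,force=30)
manip.move_ptp([.47,-.089,.27],rv)
print(S())
save('wrist','w1')
for l in("lowering_knob","plunger","handle_centre","bench"):
    print(l,[(np.round(d['point'],4).tolist(),round(d['conf'],2)) for d in manip.mark_of('wrist',l)[:2]])
E
```

```text
tool x [[-0.71, 0.0, 0.71], [0.0, 1.0, 0.0], [-0.71, 0.0, -0.71]]
[-0.6719429   0.22141379  2.25128357  1.56091139  0.45582243  2.64025165]
[-0.61348424  0.347351    2.23251042  1.84082107  0.43609306  2.38326656]
[-0.61348424  0.4646596   2.27373076  2.12925642  0.50068267  2.06075108]
(4.1083, array([ 0.4703, -0.0888,  0.2701]), array([0.12, 0.15, 0.57]))
lowering_knob [([0.5231, -0.0878, 0.2136], 0.65)]
plunger [([0.4954, -0.0899, 0.106], 0.65), ([0.4954, -0.229, 0.073], 0.59)]
handle_centre [([0.4971, -0.2241, 0.072], 0.7)]
bench [([0.4966, -0.0883, 0.1086], 0.56)]
```

View pics/w1.png

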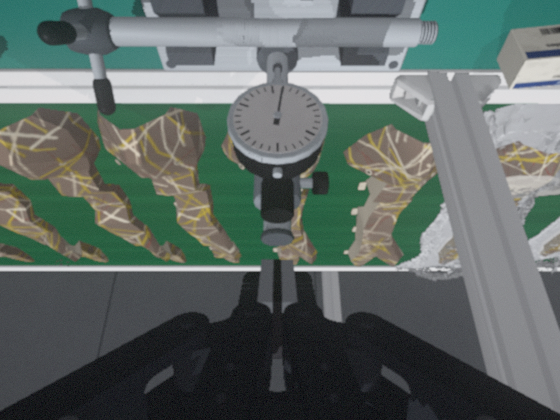

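The wrist picture is rotated by 180°. The dial is at (277,120), its needle points straight down in the world (0), the knob top is at (276,232) and the handle is at (90,32). Everything is consistent, so I'll push the knob.

Run:
```python
from h import *
k=np.array([.524,-.0882,.2136]);x=k[0]+.005
manip.move_linear([x,k[1],.245],feed=.1)
print(S())
r=manip.move_linear([x,k[1],.212],feed=.03,f_stop=2.0);a=S();print(r,a)
z0=a[1][2]
r=manip.move_linear([x,k[1],z0-.026],feed=.03);manip.hold(.2);print(S())
im=save('wrist','w2')
print([(np.round(d['point'],4).tolist(),round(d['conf'],2)) for d in manip.mark_of('wrist','lowering_knob')[:1]])
```

```text
(5.15, array([ 0.5285, -0.0879,  0.2448]), array([-0.59,  0.34,  0.37]))
True (6.0, array([ 0.5288, -0.0882,  0.2175]), array([ 0.4 , -0.37,  0.1 ]))
(7.2167, array([ 0.5289, -0.0881,  0.1915]), array([-1.66, -0.49,  2.9 ]))
[([0.526, -0.0874, 0.1896], 0.65)]
```

View pics/w2.png

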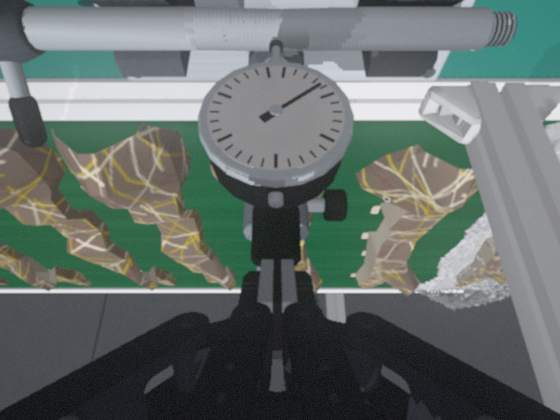

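The needle pivot is at (276,110) and the tip at (321,84), which in the world is down-left, about 0.8 rad. I'll write a rectifying dial reader and push the remaining ~5.5 mm.

```bash
cat >> h.py <<'E'
def rectify(im,m,C,half=.026,n=261):
    # world plane x=C[0], seen from robot: right=-y, up=z
    P=[[C[0],C[1]+sy*half,C[2]+sz*half] for sy,sz in((1,1),(-1,1),(-1,-1),(1,-1))]
    src=np.float32([project(m,p) for p in P]);dst=np.float32([[0,0],[n-1,0],[n-1,n-1],[0,n-1]])
    return cv2.warpPerspective(im,cv2.getPerspectiveTransform(src,dst),(n,n))
def read(C,im=None,m=None,name=None):
    if im is None: m=manip.camera_model('wrist');im=manip.snapshot('wrist')
    r=rectify(im,m,C);
    if name: cv2.imwrite(f'pics/{name}.png',cv2.resize(r[:,:,::-1],(400,400)))
    g=cv2.cvtColor(r,cv2.COLOR_RGB2GRAY).astype(float)
    a=np.arange(0,2*np.pi,.01);rad=np.arange(65,145)*.9/1.0*.01*100/100
    rad=np.arange(40,85)
    # a: clockwise from straight down
    X=130-np.outer(np.sin(a),rad);Y=130+np.outer(np.cos(a),rad)
    s=255-cv2.remap(g.astype(np.float32),X.astype(np.float32),Y.astype(np.float32),1).mean(1)
    s=np.clip(s-s.min()-.5*(s.max()-s.min()),0,None);k=s.argmax();w=np.abs((a-a[k]+np.pi)%(2*np.pi)-np.pi)<.2
    d=((a-a[k]+np.pi)%(2*np.pi)-np.pi)[w];ang=a[k]+(d*s[w]).sum()/s[w].sum()
    return round(float(ang+3-np.pi),3)
E
python3 - <<'E'
from h import *
import json
m=manip.camera_model('wrist');o,d=ray('wrist',(276,110));
C=o+d*.125;kz=S()[1][2];print('C',C,S())
im=cv2.imread('pics/w2.png')[:,:,::-1].copy()
print(read(C,im,m,'r2'))
n=read(C,im,m);dz=(3.0-n)/.4/1000-.0008;p=S()[1]
manip.move_linear([p[0],p[1],p[2]-dz],feed=.02);manip.hold(.2)
C2=C.copy();C2[2]+=S()[1][2]-p[2];print(S(),read(C2,name='r3'))
np.save('C.npy',C2)
a=cv2.imread('pics/r2.png');b=cv2.imread('pics/r3.png');cv2.imwrite('pics/r23.png',np.hstack([a,b]))
E
```

```text
C [ 0.47000889 -0.08734214  0.14968671] (7.3167, array([ 0.5289, -0.0881,  0.1915]), array([-2.83, -0.82,  4.99]))
0.754
(7.9083, array([ 0.529 , -0.0881,  0.1868]), array([-1.4 ,  0.79,  2.93])) 2.681
```

View pics/r23.png

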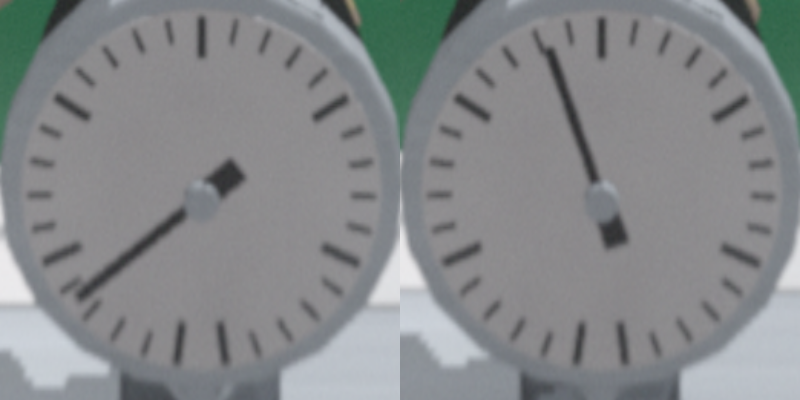

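Run:
```python
from h import *
C=np.load('C.npy');p=S()[1]
manip.move_linear([p[0],p[1],p[2]-.0008],feed=.02);manip.hold(.2)
C[2]+=S()[1][2]-p[2];print(S(),read(C))
p=S()[1]
manip.move_linear([p[0],p[1],p[2]+.03],feed=.12)
manip.move_linear([.44,-.15,.25],tilt(40),feed=.15);manip.hold(.2)
np.save('C.npy',C);print(S(),read(C,name='r4'))
save('wrist','w4')
for l in("handle_centre","spindle"):print([(np.round(d['point'],4).tolist(),round(d['conf'],2)) for d in manip.mark_of('wrist',l)[:1]])
```

```text
(8.4083, array([ 0.529 , -0.0881,  0.186 ]), array([-3.53, -0.01,  4.77])) 2.977
(9.9667, array([ 0.4401, -0.1493,  0.2495]), array([ 0.81,  0.31, -0.07])) 3.25
[([0.4955, -0.2281, 0.0751], 0.69)]
[([0.4946, -0.2252, 0.0693], 0.74)]
```

View pics/w4.png

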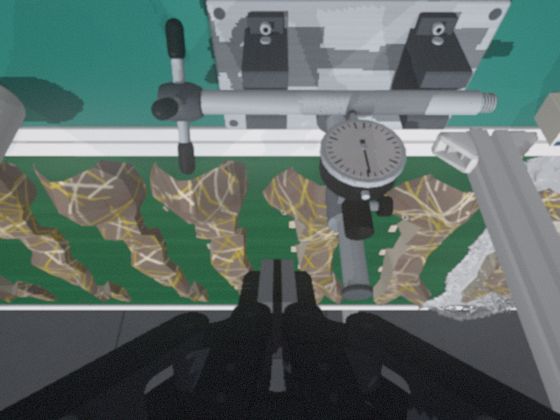

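Run:
```python
from h import *
from scipy.optimize import minimize_scalar as ms, least_squares
m=manip.camera_model('wrist');C=np.load('C.npy')
print('proj C',project(m,C))
H=np.array([.4955,-.2285,.072])
ends=[((175,25),), ((187,170),), ((163,108),)]
E=lambda ph,r:[H+r*np.array([np.sin(ph+k*np.pi/2),0,np.cos(ph+k*np.pi/2)]) for k in range(4)]
print('hub',project(m,H))
for ph in range(0,90,10):print(ph,[project(m,e).round().tolist() for e in E(np.deg2rad(ph),.055)])
# handle-centred crop and dial crop
im=cv2.imread('pics/w4.png');cv2.imwrite('pics/c4.png',np.hstack([cv2.resize(im[10:180,120:250],None,fx=3,fy=3),cv2.resize(im[100:200,310:420],(390,510))[:510]]))
```

```text
proj C [369.19311733 146.38612696]
hub [180.0666043  103.22014013]
0 [[169.0, 153.0], [193.0, 149.0], [189.0, 62.0], [163.0, 41.0]]
10 [[173.0, 161.0], [194.0, 141.0], [186.0, 53.0], [161.0, 50.0]]
20 [[176.0, 166.0], [195.0, 132.0], [184.0, 45.0], [159.0, 62.0]]
30 [[179.0, 169.0], [195.0, 123.0], [181.0, 39.0], [159.0, 75.0]]
40 [[182.0, 170.0], [195.0, 113.0], [178.0, 33.0], [159.0, 89.0]]
50 [[185.0, 169.0], [194.0, 103.0], [175.0, 30.0], [160.0, 104.0]]
60 [[188.0, 166.0], [194.0, 92.0], [171.0, 29.0], [161.0, 118.0]]
70 [[190.0, 162.0], [192.0, 82.0], [168.0, 30.0], [164.0, 132.0]]
80 [[191.0, 156.0], [191.0, 72.0], [165.0, 34.0], [166.0, 143.0]]
```

View pics/c4.png

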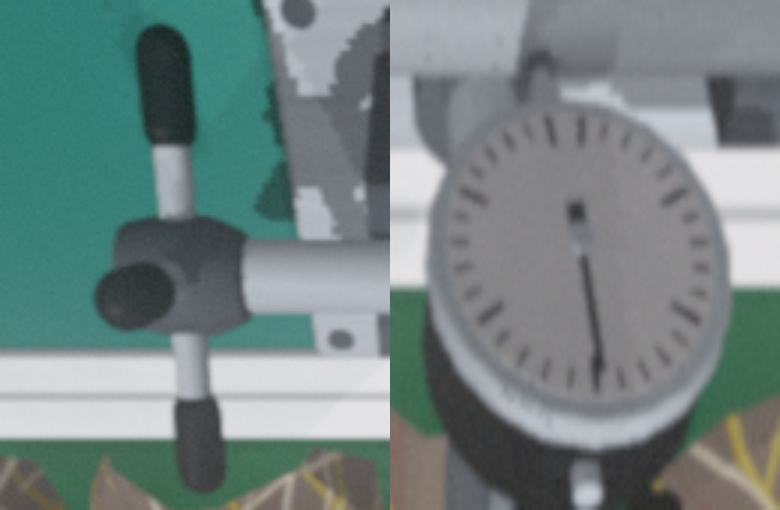

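Needle is on the upright long tick, so it reads 3.0. The handle arm nearest the camera fits an angle of about -37° from vertical, towards the robot. Next I'll correct the dial centre and check IK for straddling the arm radially.

```bash
cat >> h.py <<'E'
H=np.array([.4955,-.2285,.072])
def rad_pose(al,r=.038,s=1):  # straddle: tool z towards hub along arm at angle al (deg from +z to +x), closing tangential
    a=np.deg2rad(al);u=np.array([np.sin(a),0,np.cos(a)]);t=np.array([np.cos(a),0,-np.sin(a)])*s;z=-u
    return H+r*u,R.from_matrix(np.c_[np.cross(t,z),t,z]).as_rotvec()
E
python3 - <<'E'
from h import *
m=manip.camera_model('wrist');im=cv2.imread('pics/w4.png')[:,:,::-1].copy();C=np.load('C.npy')
o,d=ray('wrist',(363.6,146));
best=min((np.linalg.norm(o+d*l-C),l) for l in np.arange(.1,.3,.001));print(best,o+d*best[1],C)
# keep y at nominal plunger line; refine: choose x so that y = C y consistent in both views
C3=o+d*best[1];C3=np.array([C3[0],C3[1],C3[2]])
print(read(C3,im,m)); np.save('C.npy',C3)
for s in(1,-1):
    for al in range(-75,46,15):
        q=manip.inverse_kinematics(*rad_pose(al,s=s));q2=manip.inverse_kinematics(*rad_pose(al,.12,s=s))
        print(s,al,None if q is None else np.round(q,2),q2 is not None)
E
```

```text
(np.float64(0.0036326423238877983), np.float64(0.24100000000000013)) [ 0.4706448  -0.09079125  0.14334049] [ 0.47000889 -0.08734214  0.14428671]
2.98
1 -75 [-1.32  1.3   2.4   1.92  1.47  2.61] False
1 -60 None False
1 -45 None True
1 -30 [-0.89  0.58  2.13  1.37  0.41 -2.18] True
1 -15 [-0.75  0.55  1.94  0.38  0.49 -1.07] True
1 0 [-0.64  0.6   1.74 -0.    0.81 -0.64] True
1 15 [-0.55  0.69  1.54 -0.15  1.14 -0.47] True
1 30 [-0.49  0.82  1.34 -0.24  1.45 -0.41] True
1 45 [-0.45  0.96  1.15 -0.32  1.75 -0.39] True
-1 -75 [-1.32  1.3   2.4   1.92  1.47 -0.54] False
-1 -60 [-1.21  1.01  2.39  2.05  1.15 -0.26] False
-1 -45 [-1.05  0.73  2.29  1.98  0.73  0.16] True
-1 -30 [-0.89  0.58  2.13  1.37  0.41  0.97] True
-1 -15 [-0.75  0.55  1.94  0.38  0.49  2.07] True
-1 0 [-0.64  0.6   1.74 -0.    0.81  2.5 ] True
-1 15 [-0.55  0.69  1.54 -0.15  1.14  2.67] True
-1 30 [-0.49  0.82  1.34 -0.24  1.45  2.74] True
-1 45 [-0.45  0.96  1.15 -0.32  1.75  2.76] True
```

```bash
cat >> h.py <<'E'
VIEW=([.44,-.15,.25],tilt(40))
def pose(al,r=.038):
    p,_=rad_pose(al,r);_,o=rad_pose(max(al,-18),r,-1);return p,o
def turn(a0,a1,view=True):
    manip.gripper_to(.026)
    p,o=pose(a0);u=-R.from_rotvec(o).apply([0,0,1])
    manip.move_ptp(p+.075*u,o);manip.move_linear(p,o,feed=.1)
    print('in',S())
    n=int(np.ceil(abs(a1-a0)/10));fm=0
    for a in np.linspace(a0,a1,n+1)[1:]:
        p,o=pose(a);manip.move_linear(p,o,feed=.018);f=S()[2];fm=max(fm,np.abs(f).max())
    manip.gripper_to(.0155,force=20);g=manip.state();print('turned',S(),'fmax',fm,g['grip_width'],g['gripper_force'])
    manip.gripper_to(.026)
    u=-R.from_rotvec(o).apply([0,0,1]);manip.move_linear(p+.075*u,feed=.15)
    if view:
        manip.move_ptp(*VIEW);manip.hold(.1);C=np.load('C.npy');v=read(C);print('READ',v,manip.state()['time_s']);return v
E
python3 - <<'E'
from h import *
turn(-37,30)
save('wrist','w5')
for k,n in((30,3),):
    m=manip.camera_model('wrist')
    print([project(m,rad_pose(k+90*i,.055)[0]).round().tolist() for i in range(4)])
E
```

```text
in (12.2083, array([ 0.4726, -0.2286,  0.1027]), array([-0.17, -0.05, -0.12]))
turned (16.0333, array([ 0.5139, -0.2285,  0.1054]), array([-1.24,  0.  , -0.26])) fmax 1.04 0.015410778868386169 0.3894147276878357
READ 2.741 18.4
[[180.0, 168.0], [196.0, 122.0], [182.0, 38.0], [160.0, 74.0]]
```

View pics/w5.png

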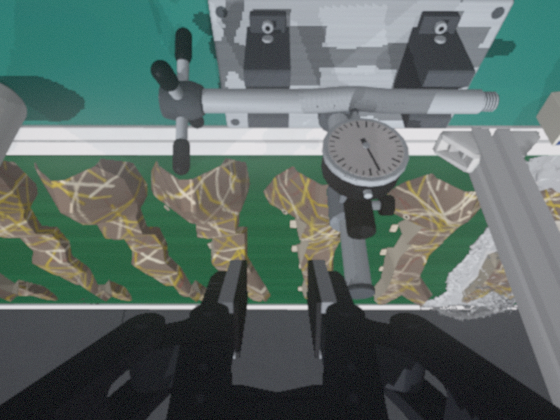

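The turn was clean at about 1 N, and the new angle matches: the arm tip is seen at (163,70) against a predicted (160,74). A third reading will resolve the ambiguity.

Run:
```python
from h import *
turn(30,-16)
```

```text
in (20.8667, array([ 0.5151, -0.2289,  0.1054]), array([ 0.01, -0.81, -0.35]))
turned (23.5917, array([ 0.4861, -0.229 ,  0.1089]), array([ 1.  , -1.41,  0.16])) fmax 1.0 0.015871959202067357 0.44996844604611397
READ 2.776 25.5083
```

Only the second hypothesis fits: the peak is at start -134°, or 205° further on in the positive direction. That takes three straddle turns.

Run:
```python
from h import *
print(all(manip.inverse_kinematics(*pose(a,r)) is not None for a in(-40,0,50) for r in(.038,.113)))
turn(-16,50)
turn(-40,50)
```

```text
True
in (27.475, array([ 0.4851, -0.2286,  0.1089]), array([-0.07,  0.37,  0.7 ]))
turned (31.2417, array([ 0.5244, -0.2286,  0.0974]), array([ 0.15, -0.14,  1.45])) fmax 1.16 0.01567511354129473 0.489763543009758
READ 2.868 33.7
in (35.6, array([ 0.4709, -0.2283,  0.1013]), array([-0.36,  0.54, -0.58]))
turned (40.5167, array([ 0.5244, -0.2287,  0.0974]), array([-0.79, -0.41,  0.64])) fmax 1.59 0.015428804513841855 0.4939560033380985
READ 4.234 42.975
```

Run:
```python
import numpy as np
from scipy.optimize import least_squares
th=np.deg2rad([0,67,21,87,177]);n=np.array([2.98,2.741,2.776,2.868,4.234])
for free in(0,1):
    r=least_squares(lambda p:p[0]+(p[2] if free else 1)*np.cos(th-p[1])-n,[3.7,-2.3,1]);print(r.x[0],np.rad2deg(r.x[1])%360,r.x[2],r.fun.round(3))
```

```text
3.6524483620631076 229.09779646396328 1.0 [ 0.018 -0.04  -0.006 -0.005  0.033]
3.6273467281939236 227.8622371280538 0.9568454917923831 [ 0.005 -0.018 -0.002  0.017 -0.003]
```

Run:
```python
from h import *
from scipy.optimize import least_squares
v=turn(-40,40)
th=np.deg2rad([0,67,21,87,177,257]);n=np.array([2.98,2.741,2.776,2.868,4.234,v])
r=least_squares(lambda p:p[0]+p[2]*np.cos(th-p[1])-n,[3.65,-2.3,1]);ph=np.rad2deg(r.x[1])%360;print(r.x,ph,r.fun.round(3))
if abs(ph-228)<8:
    a=40-(257-ph);print('target',a);turn(40,a);save('wrist','w6')
```

```text
in (44.875, array([ 0.4709, -0.2283,  0.1013]), array([-2.3 ,  0.48, -0.63]))
turned (49.275, array([ 0.5195, -0.2286,  0.1018]), array([-0.88,  0.23,  1.77])) fmax 1.02 0.015515366412695736 0.38485318422317505
READ 4.561 51.6833
[ 3.6543811  -2.27983595  0.99254604] 229.3750220317758 [ 0.028 -0.033  0.005  0.     0.026 -0.027]
target 12.375022031775814
in (54.1417, array([ 0.5205, -0.2289,  0.1017]), array([-0.3 ,  0.46,  0.22]))
turned (55.8833, array([ 0.5045, -0.2287,  0.1088]), array([ 1.44, -0.06,  0.25])) fmax 1.09 0.015620232650852932 0.45252026058733463
READ 4.696 58.1583
```

View pics/w6.png

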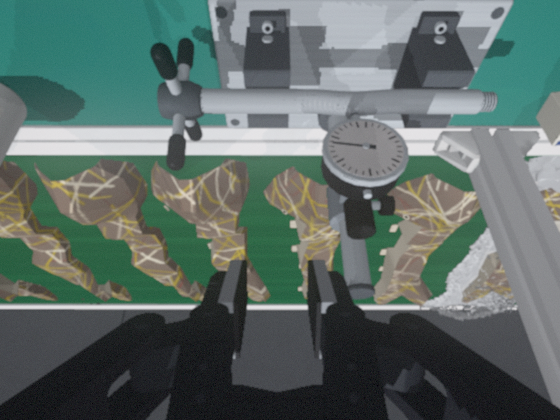

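The needle tip at (332,142) reads about 4.70, at the fitted maximum of 4.65. The spindle is seated and the gripper is clear of everything, so I'm handing in.

```bash
python3 -c "
from h import *
print(manip.finish_job())"
```

```text
the job is handed in; nothing more can be done
None
```

I set the indicator with the needle at about 3.0 (straight up), turned the spindle through and past its peak, and left it high side up under the plunger, still seated and reading about 4.70 rad (fitted maximum 4.65); handed in at about 58 s, with no result returned.

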